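Find the tin with the loose milling ball and hold it out over the banding wheel

TASK

One of the three sealed tins on the ware board has the loose milling ball in it: pick them up and shake them to find the one that rattles, putting any quiet one back upright where it stood. Then hold the rattling tin out level over the middle of the banding wheel, about a hand's breadth clear above it, and finish while still holding it there. Do not disturb the unfired bowls and the cup.

Things in the scene. Friction and masses are not known exactly. Their poses are not given: they have to be found in the camera images.
- tin_left: The left-hand (towards +y) of three outwardly identical sealed plain metal tins, 124 mm long (its x axis), 52 mm wide (y), 56 mm high, upright on the board. Origin: centre of its underside, z up. Grip it across its width at mid-length, in the upper 45 mm. Each weighs 0.4 to 0.51 kg in all; weight does not tell them apart, and any of the three may be the one that rattles.
- tin_middle: The middle of three outwardly identical sealed plain metal tins, 124 mm long (its x axis), 52 mm wide (y), 56 mm high, upright on the board. Origin: centre of its underside, z up. Two of the three are packed tight and quiet; in the other a loose steel ball (38 mm, 0.225 kg) rolls about 75 mm from end to end along the tin's x axis, and 4 mm across.
- tin_right: The right-hand (towards -y) of three outwardly identical sealed plain metal tins, 124 mm long (its x axis), 52 mm wide (y), 56 mm high, upright on the board. Origin: centre of its underside, z up. The loose ball starts to roll when its tin is tipped end-down by some 0.15 rad, knocks at the end, and back on the level rests there: about 0.08 N m off-centre towards that end, as averaged moment readings show.
- board: A fixed wooden ware board lying on the table, 280 mm (its x axis) by 360 mm (its y axis), 15 mm thick; origin at the centre of its underside. The tins stand on it side by side about 115 mm apart along its y axis, centred about 40 mm to the robot's side of its middle, all with their length along its x axis.
- wheel: A fixed banding wheel (potter's turntable) to the right of the board: a flat round head of 190 mm diameter and 20 mm thickness on a low foot, 70 mm high in all. Origin at the centre of its underside.
- wheel_head (a point): The centre of the top face of the banding wheel's head, 70 mm above the table.
- bowl_1: An unfired, fragile clay bowl, rim diameter 60 mm, 40 mm high, origin at the centre of its underside. It stands on the ware board beyond the tins; not to be disturbed.
- bowl_2: An unfired, fragile clay bowl, rim diameter 60 mm, 40 mm high, origin at the centre of its underside. It stands on the ware board beyond the tins; not to be disturbed.
- cup: An unfired, fragile clay cup, rim diameter 68 mm, 75 mm high, origin at the centre of its underside. It stands on the table to the right of the board, nearer the robot than the wheel; not to be disturbed.
Things that resemble listed ones, but are neither listed nor needed, are in the scene too. Leave any turquoise look-alike of the wheel alone.

How it is judged:
By the outcome, as a careful person would: the job done as asked, in the order asked, and still so for the second after the job is handed in, while the arm keeps its last pose, push and grip.
It also fails if it takes over 72 s, if anything falls off the work surface, if the arm or the gripper's body presses on something with over 40 N, if the wrist force passes 120 N, or if a joint passes its speed limit or range.

ROBOT

A 6-joint arm with a two-finger parallel gripper is mounted at the origin on the work surface. World frame = base frame: x ahead of the robot, y to its left, z up, the work surface at z = 0. Lengths are in mm, angles in rad, forces in N, time in s.
With the tool pointing down it reaches from about 350 to 925 mm from the base axis. Payload 6.4 kg.
Tool frame: the origin (TCP) lies on the centre line of the jaws, within the pads' length; the fingertips stand 8 mm ahead of it and the grasp point (between the pads) lies 11 mm behind it (nose_length is the distance from the TCP to the fingertips, in mm); z points along the fingers, y is the direction in which the jaws open and shut (so a half turn about z gives the same grasp; the last joint's range is limited). The gripper opens to 85 mm and grips with 20 to 120 N. Pads are 22 mm wide; open, the fingers measure 114 mm over their backs; the gripper's body (76 mm by 85 mm) begins 54 mm behind the grasp point. The pads swing forward as they close: fully open they stand 13 mm farther back than shut.
Start: joints at [0.946, 0.245, 1.558, -0, 1.339, -0.174], TCP at [283.195, 585.077, 239.29] pointing down, gripper open.
Joint ranges: [-3.13, 3.13], [-1.02, 2.26], [0.13, 2.54], [-0.95, 4.09], [0.21, 2.88], [-2.74, 2.74]. Speed limits (rad/s): [2.57, 2.57, 3.14, 3.14, 3.14, 3.14].

INTERFACE

Orientations are given as [roll, pitch, yaw] about the fixed x, y, z axes, in that order (R = Rz(yaw) Ry(pitch) Rx(roll)).
In Python, from bench import * gives the robot as it stands.
- The arm moves only by the tool step_arm, never from a script. Its argument "moves" is a list that holds one entry, the list of rows, each a list of 7 numbers: the shift along the world's x, y, z in mm, then the turn, a rotation vector about the world's x, y, z in degrees, then the finger opening in mm, from 0 to 85.4. In form: [[[tx, ty, tz, ax, ay, az, jaw], ...]]. A call has exactly 5 rows; each row shifts and turns the pose as measured when the row begins; what a row does not reach is not made up. A row lasts 1/10 s, in which the tool goes at most 50 mm and 8.59 degrees, less where a joint would pass 70% of its speed; a pose out of reach is approached as far as the arm can. A call is refused whole if a number of a shift passes 50 or a number of a turn 8.59, either way. A call with a gripper value outside its range is refused whole. The fingers move at their own pace and stop on an object; the grip force is fixed at half the most. Time passes only in rows, so rows that do not move let the fingers close, or fill a call up. It gives the time, the measured TCP pose, the force and the opening at its end, in the units of the state.
- state(): the state, without advancing time (a new reading comes with each control period).
- grab_frame(name): name is "side" or "top" or "wrist"; returns a dict with "color" (400x640x3 uint8, blue, green, red), "z_map" (400x640 float32, mm along the optical axis (not along the pixel's ray), 0 where there is no reading), "K" (3x3 intrinsics, pixels), "position" and "rotation" of the camera in the world; the wrist camera has in their place "T_tool_cam" (4x4, takes a point from camera to tool coordinates, whose origin is the TCP and whose axes are the flange's). Camera axes: x right, y down, z forward; pixel columns grow to the right and rows downward; lengths in mm; the calibration is good to about 2 mm. A picture is of the moment at which its call begins: read the wrist's pose just before it.
- sign_off(): hands the job in, once; it reports no verdict.
The state is a dict: "t": time; "qpos": joint angles; "joint_velocities": joint speeds; "effort": joint torques, N m; "tool_pos": TCP position; "tool_rot": TCP orientation; "force": force on the tool from outside, world axes, zero at the start; "torque": the same for the moment, N m; "finger_gap": finger opening in mm.
Only numpy, scipy, OpenCV 4.12 (cv2) and the standard library are available. Lean on these libraries where they do the work, as an engineer would, in place of code of your own. Each camera call takes 0.05 s, during which the arm holds its last target.

## Working session

There is one attempt and no reset: what is moved stays moved. The work goes in short steps, Python scripts to look and compute and a tool call to move; the robot and the scene stay as the last step left them, time stands still between calls to the robot, and variables do not carry over. Pictures are saved under pics/ and viewed, and the job is handed in when it is done.

Besides the shell and the picture viewer there is one more tool, called after "Request:" as name([rows], argument=value, ...), one row to a line, values as JSON. step_arm: Moves the arm, as the interface text tells. Its arguments: {"type":"object","properties":{"moves":{"type":"array","items":{"type":"array","items":{"type":"array","items":{"type":"number"}}}}},"required":["moves"]}

```bash
mkdir -p pics; ls
cat > h.py <<'E'
from bench import *
import numpy as np, cv2
def px2plane(f,u,v,z):
    K=np.array(f["K"]);R=np.array(f["rotation"]);p=np.array(f["position"])
    d=R@np.linalg.inv(K)@np.array([u,v,1.]);s=(z-p[2])/d[2];return p+s*d
def cloud(f):
    K=np.array(f["K"]);R=np.array(f["rotation"]);p=np.array(f["position"])
    Z=f["z_map"];v,u=np.mgrid[0:Z.shape[0],0:Z.shape[1]]
    c=np.stack([(u-K[0,2])/K[0,0]*Z,(v-K[1,2])/K[1,1]*Z,Z],-1)
    return c@R.T+p
E
python3 - <<'E'
from h import *
s=state();print(s)
for n in("top","side"):
    f=grab_frame(n);cv2.imwrite(f"pics/{n}0.png",f["color"]);print(n,f["K"],f["position"],f["rotation"]);np.savez(f"{n}0.npz",**f)
E
```

```text
pics
{'t': 0.0, 'qpos': array([ 9.45873909e-01,  2.45800120e-01,  1.55901557e+00,  3.40459680e-05,
        1.33872246e+00, -1.74119440e-01]), 'joint_velocities': array([-0.00154809,  0.00169475, -0.00126811,  0.00057262,  0.00108629,
        0.00156484]), 'effort': array([ 1.52313030e-03, -4.29516399e+01, -3.26127291e+01, -1.13952519e-04,
        5.43857561e-03,  8.50579681e-06]), 'tool_pos': array([282.87156804, 584.61422575, 238.18840887]), 'tool_rot': array([-3.13968232e+00, -3.69655346e-04,  2.69078146e+00]), 'force': array([-0.49531554, -0.20840165, -0.05180083]), 'torque': array([-0.00215854, -0.03478124, -0.07010657]), 'finger_gap': 85.28498704882392}
top [[510.51928016   0.         324.90179853]
 [  0.         510.51928016 186.65512857]
 [  0.           0.           1.        ]] [ 387.16920703  -14.05451226 1424.41028553] [-3.09324254 -0.01136633 -1.5838466 ]
side [[399.24725175   0.         317.47161343]
 [  0.         399.24725175 198.10365153]
 [  0.           0.           1.        ]] [ 380.01352876 -901.51169499  782.29734399] [-2.24942742 -0.00890816 -0.07440431]
```

```bash
sed -i 's/R=np.array(f\["rotation"\])/R=rpy(f["rotation"])/' h.py
cat >> h.py <<'E'
from scipy.spatial.transform import Rotation as Ro
def rpy(r): return Ro.from_euler('xyz',np.array(r)).as_matrix()
E
python3 - <<'E'
from h import *
for n in("top","side"):
    f=dict(np.load(f"{n}0.npz"));P=cloud(f)
    print(n,[P[y,x].round(0) for x,y in((320,200),(100,100),(500,300))])
E
```

```text
top [array([418., -17.,  17.]), array([690., 564.,  74.]), array([ 146., -491.,   62.])]
side [array([461.,   2.,  44.]), array([-104.,   97.,  328.]), array([ 865., -347.,   -1.])]
```

View pics/top0.png

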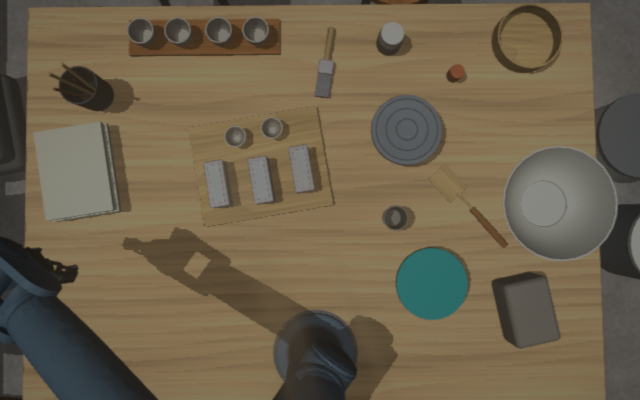

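View pics/side0.png

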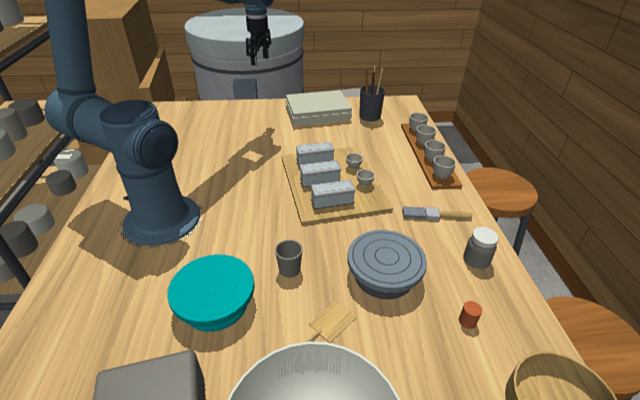

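The top view shows three white tins on the board at about (217,184), (261,180) and (302,168). They are the only tin-like things. The other candidates:
- **Wheel:** the grey-blue one at (406,130) is the real one. The turquoise look-alike at (432,283) is to be left alone, and so is the big bowl at (560,203).
- **Bowls to avoid:** (235,136) and (272,128) on the board.
- **Cup to avoid:** (395,217).

The other bowls, on the rack at the top of the picture, are not listed.

Run:
```python
from h import *
f=dict(np.load("top0.npz"));P=cloud(f);Z=P[...,2]
m=((Z>50)&(Z<90)).astype(np.uint8)
m[:, :185]=0; m[:,335:]=0; m[:140]=0; m[225:]=0
n,l,st,c=cv2.connectedComponentsWithStats(m)
for i in range(1,n):
    if st[i,4]<100: continue
    q=P[l==i]; zt=np.median(q[:,2])
    vu=np.argwhere(l==i)
    pts=np.array([px2plane(f,u,v,71)[:2] for v,u in vu],np.float32)
    print("tin",c[i].round(1),st[i,4],"ztop",zt.round(1),cv2.minAreaRect(pts), q[:,:2].mean(0).round(1))
for nm,(u,v,r,lo,hi) in dict(wheel=(406,130,45,55,90),cup=(395,217,22,40,100),b1=(235,136,16,35,75),b2=(272,128,16,35,75)).items():
    vv,uu=np.mgrid[0:400,0:640]; k=((uu-u)**2+(vv-v)**2<r*r)&(Z>lo)&(Z<hi)
    q=P[k]; (x,y),rad=cv2.minEnclosingCircle(q[:,:2].astype(np.float32)); print(nm,k.sum(),np.percentile(q[:,2],[5,50,95]).round(1),x,y,rad)
# board rectangle by wood plane z 15
k=((Z>9)&(Z<25));k[:, :180]=0;k[:,340:]=0;k[:100]=0;k[232:]=0
k=cv2.morphologyEx(k.astype(np.uint8),cv2.MORPH_OPEN,np.ones((3,3)))
print("board",cv2.minAreaRect(P[k>0][:,:2].astype(np.float32)))
cv2.imwrite("pics/crop0.png",cv2.resize(f["color"][95:235,180:450],None,fx=2.9,fy=2.9,interpolation=cv2.INTER_CUBIC))
```

```text
tin [300.6 168. ] 897 ztop 71.7 ((502.89642333984375, 33.439945220947266), (123.55286407470703, 51.558589935302734), 8.862043380737305) [502.9  33.5]
tin [259.8 179.4] 914 ztop 71.6 ((474.0953674316406, 141.92962646484375), (123.39012908935547, 52.3005256652832), 8.977495193481445) [474. 142.]
tin [216.1 183.2] 950 ztop 71.5 ((465.7305908203125, 257.5051574707031), (123.67691040039062, 54.59551239013672), 8.934643745422363) [465.3 257.8]
wheel 3904 [65.8 70.8 75.7] 604.0186157226562 -249.34280395507812 95.26244354248047
cup 221 [44.1 71.2 78.5] 368.36798095703125 -213.87335205078125 33.863243103027344
b1 201 [36.1 50.8 59.3] 593.0518188476562 211.70382690429688 29.689468383789062
b2 216 [35.9 50.5 58.5] 615.546875 112.97135925292969 29.685993194580078
board ((515.91943359375, 148.6721649169922), (280.5140380859375, 360.80682373046875), 9.007070541381836)
```

View pics/crop0.png

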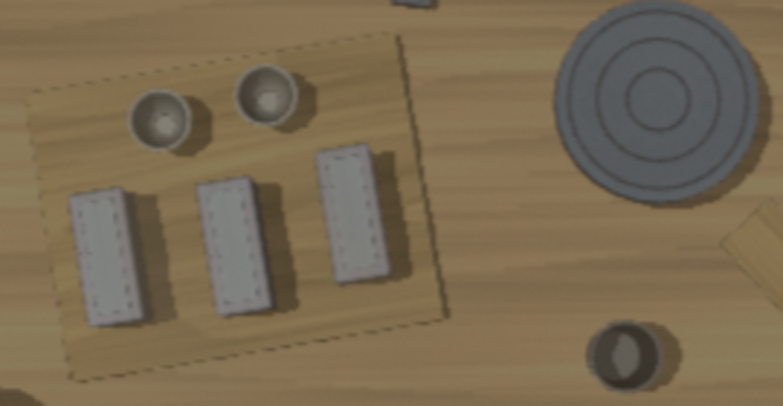

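Request:
step_arm([
  [[20,-36,0,0,0,7,85],[20,-36,0,0,0,7,85],[20,-36,0,0,0,7,85],[20,-36,0,0,0,7,85],[20,-36,0,0,0,7,85]],
])

```text
t: 0.6
tool_pos: [381.5, 401.1, 235.1]
tool_rot: [-3.137, -0.004, -2.949]
force: [0.7, -0.2, 0.4]
finger_gap: 85.2
```

Request:
step_arm([
  [[21,-36,0,0,0,-1,85],[21,-36,0,0,0,-1,85],[21,-36,0,0,0,0,85],[21,-36,-10,0,0,0,85],[0,0,0,0,0,0,85]],
])

```text
t: 1.1
tool_pos: [468.3, 246.9, 223.2]
tool_rot: [-3.136, -0.005, -2.987]
force: [0.2, 1.4, 0.9]
finger_gap: 84.9
```

Run:
```python
from h import *
s=state();print(s['t'],s['tool_pos'],s['tool_rot'],s['joint_velocities'].round(2))
f=grab_frame("wrist");cv2.imwrite("pics/w1.png",f["color"]);print(f["T_tool_cam"],f["K"])
```

```text
1.1 [468.3452441  246.90560917 223.19028655] [-3.13584169 -0.00534769 -2.98726163] [ 0.04 -0.03 -0.02  0.04  0.01  0.01]
[[-3.62731260e-04 -9.65356109e-01 -2.60935721e-01  6.63870934e+01]
 [ 9.99999934e-01 -3.53731773e-04 -8.14534241e-05 -2.66924656e-01]
 [-1.36696946e-05 -2.60935733e-01  9.65356174e-01 -1.33814516e+02]
 [ 0.00000000e+00  0.00000000e+00  0.00000000e+00  1.00000000e+00]] [[307.76100486   0.         314.64444861]
 [  0.         307.76100486 203.57740794]
 [  0.           0.           1.        ]]
```

View pics/w1.png

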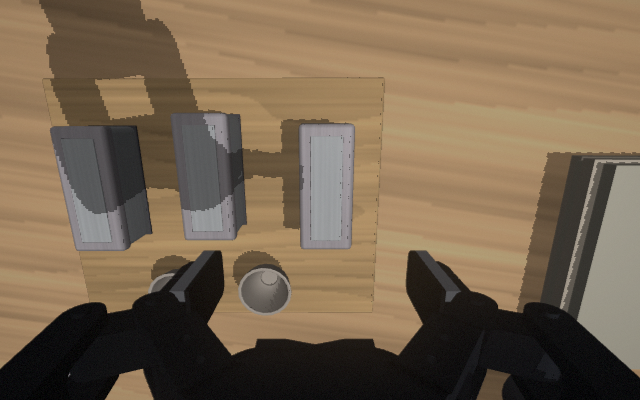

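The wrist view shows the left tin at about (327,186), square to the jaws. I'll check its centre from this view before descending.

```bash
cat >> h.py <<'E'
def wplane(f,s,u,v,z):
    T=np.array(f["T_tool_cam"]);R=rpy(s['tool_rot']);p=np.array(s['tool_pos'])
    o=R@T[:3,3]+p; d=R@T[:3,:3]@np.linalg.inv(np.array(f["K"]))@np.array([u,v,1.])
    return o+(z-o[2])/d[2]*d
E
python3 - <<'E'
from h import *
s=state();f=grab_frame("wrist")
for c in [[(301,125),(354,125),(352,248),(301,248)]]:
    q=np.array([wplane(f,s,u,v,71) for u,v in c]);print(q.round(1),q.mean(0))
E
```

```text
[[407.7 225.6  71. ]
 [400.2 273.   71. ]
 [518.  293.4  71. ]
 [526.1 242.8  71. ]] [463.00066595 258.69519517  71.        ]
```

Request:
step_arm([
  [[-2,6,-40,0,0,0,85],[-1,4,-40,0,0,0,85],[0,1,-40,0,0,0,85],[0,0,-25,0,0,0,85],[0,0,0,0,0,0,85]],
])

```text
t: 1.7
tool_pos: [462.5, 267.6, 78.4]
tool_rot: [-3.14, 0.004, -2.976]
force: [0.4, -1.6, -0.1]
finger_gap: 84.8
```

Request:
step_arm([
  [[2,-8,0,0,0,-0.4,85],[0,0,0,0,0,0,85],[0,0,0,0,0,0,85],[0,0,0,0,0,0,85],[0,0,0,0,0,0,85]],
])

```text
t: 2.2
tool_pos: [467.5, 262.0, 84.7]
tool_rot: [3.141, 0.013, -2.98]
force: [-0.1, -0.2, 0.2]
finger_gap: 85.0
```

Run:
```python
from h import *
for i in range(6):
    s=state();print(s['t'],s['tool_pos'].round(1),s['tool_rot'].round(4),s['joint_velocities'].round(3)); grab_frame("top")
```

```text
2.2 [467.5 262.   84.7] [ 3.1415  0.0132 -2.98  ] [ 0.    -0.013 -0.008  0.001  0.001  0.001]
2.25 [467.6 262.   84.7] [ 3.1415  0.0134 -2.98  ] [-0.001  0.006  0.003  0.    -0.001 -0.001]
2.3 [467.3 261.9  84.4] [-3.1416  0.0127 -2.98  ] [-0.001  0.006  0.008 -0.001  0.001 -0.001]
2.35 [467.1 261.8  84. ] [-3.1415  0.0121 -2.9801] [-0.     0.007  0.004 -0.001  0.     0.001]
2.4 [466.8 261.8  83.7] [-3.1414  0.0114 -2.9799] [-0.001  0.007  0.004 -0.002 -0.001 -0.002]
2.45 [466.7 261.7  83.5] [-3.1414  0.011  -2.98  ] [-0.001  0.004  0.003 -0.001 -0.     0.001]
```

Request:
step_arm([
  [[-2,-4,-12,0,-0.7,0,85],[0,0,-12,0,0,0,85],[0,0,-12,0,0,0,85],[0,0,0,0,0,0,85],[0,0,0,0,0,0,85]],
])

```text
t: 3.0
tool_pos: [464.6, 257.8, 45.1]
tool_rot: [-3.139, 0.022, -2.98]
force: [1.1, 0.6, -0.3]
finger_gap: 85.0
```

Run:
```python
from h import *
for i in range(4):
    s=state();print(s['t'],s['tool_pos'].round(1),s['tool_rot'].round(4),s['joint_velocities'].round(3)); grab_frame("top")
```

```text
3.0 [464.6 257.8  45.1] [-3.1394  0.0224 -2.98  ] [-0.     0.02   0.007 -0.001 -0.     0.002]
3.05 [464.5 257.8  45.1] [-3.1394  0.0221 -2.9801] [ 0.002 -0.009  0.002  0.002  0.004  0.001]
3.1 [464.7 257.8  45.4] [-3.1395  0.0228 -2.98  ] [-0.001 -0.012 -0.004  0.001 -0.002  0.   ]
3.15 [464.9 257.9  45.7] [-3.1396  0.0235 -2.98  ] [ 0.001 -0.005 -0.002  0.001 -0.002 -0.001]
```

Request:
step_arm([
  [[0,0,-4,-0.2,1.3,0.2,85],[0,0,0,0,0,0,85],[0,0,0,0,0,0,85],[0,0,0,0,0,0,52],[0,0,0,0,0,0,45]],
])

```text
t: 3.7
tool_pos: [466.1, 258.3, 42.8]
tool_rot: [-3.14, 0.001, -2.976]
force: [-0.1, -0.7, 0.6]
finger_gap: 58.7
```

Run:
```python
from h import *
s=state();print(s['t'],s['tool_pos'].round(1),s['tool_rot'].round(4),s['finger_gap'],s['force'],s['torque'])
```

```text
3.7 [466.1 258.3  42.8] [-3.1403e+00  1.3000e-03 -2.9763e+00] 58.67830485855692 [-0.14349959 -0.69587177  0.64076477] [-0.03567311  0.04112695  0.04435512]
```

Request:
step_arm([
  [[0,0,0,0,0,0,40],[0,0,0,0,0,0,40],[0,0,0,0,0,0,40],[0,0,0,0,0,0,40],[0,0,0,0,0,0,40]],
])

```text
t: 4.2
tool_pos: [466.4, 258.2, 43.1]
tool_rot: [-3.14, 0.002, -2.976]
force: [0.6, 0.4, 0.1]
finger_gap: 51.2
```

Request:
step_arm([
  [[0,0,15,0,0,0,40],[0,0,30,0,0,0,40],[0,0,30,0,0,0,40],[0,0,25,0,0,0,40],[0,0,0,0,0,0,40]],
])

```text
t: 4.7
tool_pos: [460.8, 256.8, 144.4]
tool_rot: [-3.139, -0.009, -2.976]
force: [1.1, 1.1, -5.6]
finger_gap: 51.5
```

```bash
cat >> h.py <<'E'
def avg(n=10):
    F=[];T=[]
    for i in range(n):
        s=state();F.append(s['force']);T.append(s['torque']); grab_frame("top")
    F=np.array(F);T=np.array(T);R=rpy(s['tool_rot'])
    print(s['t'],s['tool_pos'].round(1),s['tool_rot'].round(4),round(s['finger_gap'],1))
    print("F",F.mean(0).round(2),"T",T.mean(0).round(3),"sd",(T.std(0)/n**.5).round(3),"tool-T",(R.T@T.mean(0)).round(3))
    a=np.array([-np.sin(.157),np.cos(.157),0]);print("M about width axis",(T@a).mean().round(4),"sem",((T@a).std()/n**.5).round(4))
E
python3 -c "
from h import *
avg()"
```

```text
5.15 [458.3 255.9 139.3] [-3.138  -0.0182 -2.9764] 51.2
F [ 0.19 -0.24 -4.82] T [ 0.014 -0.021 -0.019] sd [0.011 0.01  0.009] tool-T [-0.011 -0.023  0.019]
M about width axis -0.0233 sem 0.01
```

Request:
step_arm([
  [[0,0,0,-1.3,8,0,40],[0,0,0,-1.3,8,0,40],[0,0,0,-0.6,4,0,40],[0,0,0,0,0,0,40],[0,0,0,0,0,0,40]],
])

```text
t: 5.7
tool_pos: [457.9, 255.9, 137.7]
tool_rot: [-3.141, -0.383, -2.975]
force: [-0.7, -0.1, -5.4]
finger_gap: 51.1
```

```bash
python3 -c "
from h import *
avg(6)"
```

```text
5.95 [457.3 256.  138.5] [-3.1409 -0.3831 -2.9747] 51.5
F [-0.44 -0.26 -4.76] T [ 0.071 -0.413  0.014] sd [0.013 0.011 0.007] tool-T [ 0.004 -0.419 -0.013]
M about width axis -0.4192 sem 0.0113
```

Request:
step_arm([
  [[0,0,0,1.3,-8,0,40],[0,0,0,1.3,-8,0,40],[0,0,0,0.9,-5.5,0,40],[0,0,0,0,0,0,40],[0,0,0,0,0,0,40]],
])

```text
t: 6.5
tool_pos: [455.6, 255.7, 138.2]
tool_rot: [-3.139, 0.006, -2.975]
force: [0.5, 0.2, -5.3]
finger_gap: 51.3
```

```bash
python3 -c "
from h import *
avg(12)"
```

```text
7.05 [456.1 255.7 137.7] [-3.1391  0.0075 -2.9751] 51.6
F [ 0.22 -0.14 -4.56] T [-0.02   0.065  0.001] sd [0.007 0.004 0.012] tool-T [ 0.009  0.067 -0.001]
M about width axis 0.0671 sem 0.0036
```

Request:
step_arm([
  [[0,0,0,1.3,-8,0,40],[0,0,0,1.3,-8,0,40],[0,0,0,0.6,-4,0,40],[0,0,0,0,0,0,40],[0,0,0,0,0,0,40]],
])

```text
t: 7.6
tool_pos: [456.0, 255.4, 137.3]
tool_rot: [-3.136, 0.369, -2.975]
force: [-0.3, 0.3, -4.1]
finger_gap: 51.3
```

```bash
python3 -c "
from h import *
avg(6)"
```

```text
7.85 [457.1 255.5 137.7] [-3.1366  0.3709 -2.9756] 51.3
F [-0.11  0.65 -4.85] T [-0.08   0.362  0.009] sd [0.007 0.012 0.013] tool-T [ 0.015  0.37  -0.017]
M about width axis 0.3698 sem 0.0116
```

Request:
step_arm([
  [[0,0,0,-1.3,8,0,40],[0,0,0,-1.3,8,0,40],[0,0,0,-0.9,5.5,0,40],[0,0,0,0,0,0,40],[0,0,0,0,0,0,40]],
])

```text
t: 8.4
tool_pos: [457.9, 255.6, 136.8]
tool_rot: [-3.139, -0.02, -2.975]
force: [-0.0, 0.4, -5.3]
finger_gap: 51.3
```

```bash
python3 -c "
from h import *
avg(12)"
```

```text
8.95 [457.2 255.6 137.1] [-3.1393 -0.0212 -2.975 ] 50.9
F [-0.09 -0.13 -4.8 ] T [-0.005 -0.061  0.005] sd [0.01  0.006 0.007] tool-T [ 0.015 -0.059 -0.004]
M about width axis -0.0596 sem 0.0067
```

Add to h.py:
```python
def avg2(n=10,dec=1.07):
    M=[];Pt=[]
    for i in range(n):
        s=state();y=s['tool_rot'][2];a=np.array([np.sin(y),-np.cos(y),0])
        M.append(s['torque']@a);Pt.append(s['tool_rot'][1]); grab_frame("top")
    M=np.array(M);Pt=np.array(Pt);print(round(s['t'],2),s['tool_pos'].round(1),s['tool_rot'].round(4),"M",M.round(2),"pitch",Pt.mean().round(4),"Mmean",M.mean().round(4),"corr",(M-dec*np.sin(Pt)).mean().round(4))
```

```text
(no output)
```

Request:
step_arm([
  [[0,0,0,-1.3,8,0,40],[0,0,0,-1.3,8,0,40],[0,0,0,-0.6,4,0,40],[0,0,0,0,0,0,40],[0,0,0,0,0,0,40]],
])

```text
t: 9.5
tool_pos: [456.8, 255.7, 136.7]
tool_rot: [3.14, -0.384, -2.973]
force: [-0.0, 0.1, -4.2]
finger_gap: 51.4
```

Request:
step_arm([
  [[0,0,0,1.3,-8,0,40],[0,0,0,1.3,-8,0,40],[0,0,0,0.9,-5.5,0,40],[0,0,0,0,0,0,40],[0,0,0,0,0,0,40]],
])

```text
t: 10.0
tool_pos: [453.9, 255.3, 135.7]
tool_rot: [-3.141, 0.009, -2.973]
force: [1.5, 0.4, -4.6]
finger_gap: 51.5
```

```bash
python3 -c "
from h import *
avg2(16)"
```

```text
10.75 [454.7 255.3 135.3] [-3.1404  0.01   -2.9733] M [0.04 0.04 0.11 0.04 0.08 0.05 0.04 0.04 0.08 0.07 0.07 0.06 0.04 0.04
 0.05 0.07] pitch 0.0096 Mmean 0.0574 corr 0.0471
```

Request:
step_arm([
  [[0,0,0,1.3,-8,0,40],[0,0,0,1.3,-8,0,40],[0,0,0,0.6,-4,0,40],[0,0,0,0,0,0,40],[0,0,0,0,0,0,40]],
])

```text
t: 11.3
tool_pos: [454.5, 255.1, 135.0]
tool_rot: [-3.137, 0.372, -2.973]
force: [-0.3, -0.1, -4.7]
finger_gap: 51.1
```

Request:
step_arm([
  [[0,0,0,-1.3,8,0,40],[0,0,0,-1.3,8,0,40],[0,0,0,-0.6,4.2,0,40],[0,0,0,0,0,0,40],[0,0,0,0,0,0,40]],
])

```text
t: 11.8
tool_pos: [457.1, 255.5, 135.8]
tool_rot: [3.14, 0.004, -2.973]
force: [-0.6, -0.0, -4.5]
finger_gap: 51.2
```

```bash
python3 -c "
from h import *
avg2(16)"
```

```text
12.55 [456.1 255.5 135.8] [ 3.140e+00  2.200e-03 -2.973e+00] M [-0.06 -0.06 -0.04 -0.09 -0.1  -0.12 -0.1  -0.14 -0.05 -0.11 -0.1  -0.08
 -0.09 -0.1  -0.12 -0.09] pitch 0.0026 Mmean -0.0899 corr -0.0926
```

Request:
step_arm([
  [[0,0,0,-1.3,8,0,40],[0,0,0,-1.3,8,0,40],[0,0,0,-0.6,4,0,40],[0,0,0,0,0,0,40],[0,0,0,0,0,0,40]],
])

```text
t: 13.1
tool_pos: [455.7, 255.5, 135.3]
tool_rot: [3.136, -0.361, -2.971]
force: [-0.7, 0.3, -4.5]
finger_gap: 51.2
```

Request:
step_arm([
  [[0,0,0,1.3,-8,0,40],[0,0,0,1.3,-8,0,40],[0,0,0,0.8,-4.8,0,40],[0,0,0,0,0,0,40],[0,0,0,0,0,0,40]],
])

```text
t: 13.6
tool_pos: [452.5, 255.1, 134.1]
tool_rot: [3.139, 0.019, -2.971]
force: [0.5, 0.2, -4.5]
finger_gap: 51.4
```

```bash
python3 -c "
from h import *
avg2(16)
f=grab_frame('side');cv2.imwrite('pics/s2.png',f['color'])"
```

```text
14.35 [453.3 255.1 133.8] [ 3.1386  0.0194 -2.9714] M [0.12 0.07 0.1  0.09 0.05 0.04 0.08 0.13 0.08 0.07 0.06 0.1  0.08 0.06
 0.07 0.08] pitch 0.0191 Mmean 0.0805 corr 0.0601
```

View pics/s2.png

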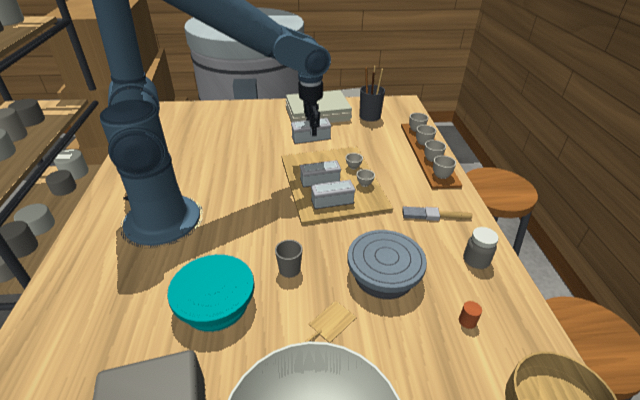

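Tipping the left tin back and forth changes its level moment each time. Corrected for pitch, it reads +0.06, −0.04, +0.05, −0.09 and +0.06 N m. The change follows the end last tipped down and has about the stated size (±0.08 N m), so this is the rattling tin. The side view shows it held at (311,130), with the other two tins and the bowls undisturbed. Next I raise it and carry it to the wheel at (604,−249).

Request:
step_arm([
  [[0,0,20,-0.2,1.1,0,40],[0,0,25,0,0,0,40],[4,-14,12,0,0,0,40],[7,-25,0,0,0,0,40],[10,-34,0,0,0,0,40]],
])

```text
t: 14.95
tool_pos: [472.9, 181.4, 192.1]
tool_rot: [3.139, -0.002, -2.965]
force: [1.4, 0.3, -5.6]
finger_gap: 51.0
```

Request:
step_arm([
  [[11,-37,0,0,0,0,40],[11,-37,0,0,0,0,40],[11,-37,0,0,0,0,40],[11,-37,0,0,0,0,40],[11,-37,0,0,0,0,40]],
])

```text
t: 15.45
tool_pos: [528.1, -14.0, 192.0]
tool_rot: [3.141, -0.001, -2.963]
force: [0.4, 0.9, -4.8]
finger_gap: 51.1
```

Remaining: +76, −235.

Request:
step_arm([
  [[12,-37,0,0,0,0,40],[12,-37,0,0,0,0,40],[12,-37,0,0,0,0,40],[12,-37,0,0,0,0,40],[8,-25,0,0,0,0,40]],
])

```text
t: 15.95
tool_pos: [582.9, -200.6, 190.6]
tool_rot: [-3.14, -0.003, -2.968]
force: [-0.0, 1.0, -5.6]
finger_gap: 51.4
```

Request:
step_arm([
  [[8,-20,0,0,0,0,40],[4,-10,0,0,0,0,40],[0,0,0,0,0,0,40],[0,0,0,0,0,0,40],[0,0,0,0,0,0,40]],
])

```text
t: 16.45
tool_pos: [592.8, -236.3, 188.4]
tool_rot: [3.141, -0.006, -2.973]
force: [-0.2, 0.3, -4.5]
finger_gap: 51.3
```

Request:
step_arm([
  [[6,-7,0,0,-0.3,0,40],[5,-5,0,0,0,0,40],[0,0,0,0,0,0,40],[0,0,0,0,0,0,40],[0,0,0,0,0,0,40]],
])

```text
t: 16.95
tool_pos: [604.9, -246.5, 188.6]
tool_rot: [-3.141, -0.001, -2.97]
force: [0.1, -0.9, -6.1]
finger_gap: 51.0
```

Run:
```python
from h import *
f=grab_frame("side");g=grab_frame("top")
cv2.imwrite("pics/s3.png",f["color"]);cv2.imwrite("pics/t3.png",g["color"])
for i in range(8): 
    s=state(); print(s['t'],s['tool_pos'].round(1),s['tool_rot'].round(4)); grab_frame("side")
P=cloud(f)
vv,uu=np.mgrid[0:400,0:640]
q=P.reshape(-1,3);c=f["color"].reshape(-1,3).astype(int)
k=(abs(q[:,0]-604)<110)&(abs(q[:,1]+249)<70)&(q[:,2]>140)&(q[:,2]<222)&(c.mean(1)>110)
q=q[k];print(k.sum(),q.min(0).round(),q.max(0).round(),np.percentile(q[:,2],[2,98]))
# slope of front face bottom edge & top
for lo in range(540,670,20):
    z=q[(q[:,0]>=lo)&(q[:,0]<lo+20)]
    if len(z): print(lo,len(z),np.percentile(z[:,2],[1,99]).round(1))
```

```text
17.05 [ 604.8 -246.5  188.6] [-3.1414e+00 -6.0000e-04 -2.9696e+00]
17.1 [ 604.7 -246.5  188.6] [-3.1413e+00 -6.0000e-04 -2.9696e+00]
17.15 [ 604.7 -246.5  188.6] [-3.1413e+00 -6.0000e-04 -2.9697e+00]
17.2 [ 604.7 -246.5  188.6] [-3.1413e+00 -6.0000e-04 -2.9697e+00]
17.25 [ 604.7 -246.5  188.6] [-3.1412e+00 -5.0000e-04 -2.9697e+00]
17.3 [ 604.7 -246.6  188.6] [-3.1413e+00 -5.0000e-04 -2.9698e+00]
17.35 [ 604.7 -246.6  188.6] [-3.1413e+00 -5.0000e-04 -2.9697e+00]
17.4 [ 604.7 -246.6  188.7] [-3.1413e+00 -5.0000e-04 -2.9698e+00]
1071 [ 537. -285.  161.] [ 665. -219.  219.] [163.41418709 218.35764091]
540 238 [165.2 218.7]
560 266 [163.2 218.9]
580 249 [162.6 218.9]
600 51 [162.4 217.9]
620 80 [161.4 217.2]
640 155 [162.8 218.1]
660 24 [164.6 216.9]
```

View pics/s3.png

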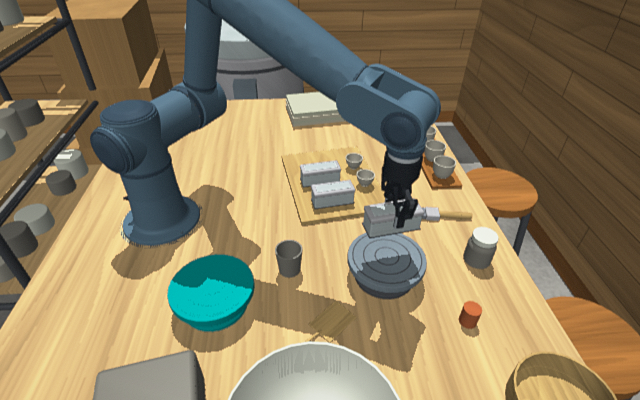

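View pics/t3.png

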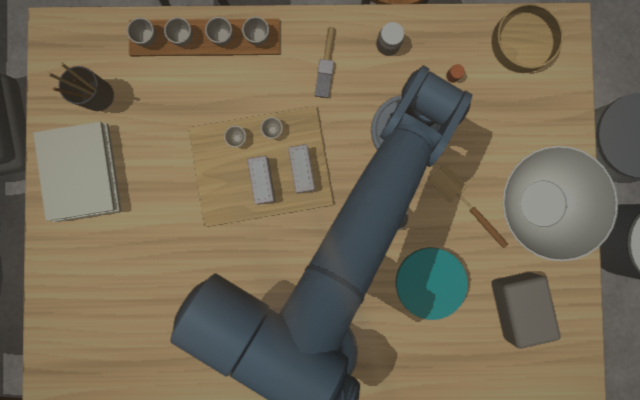

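```bash
python3 -c "
from h import *
avg2(6)
s=state();print(s['joint_velocities'].round(3),s['finger_gap'])
print(sign_off())"
```

```text
17.7 [ 604.8 -246.6  188.6] [-3.1412e+00 -5.0000e-04 -2.9697e+00] M [0.03 0.12 0.03 0.1  0.04 0.06] pitch -0.0005 Mmean 0.0628 corr 0.0633
[ 0.001  0.001 -0.     0.001 -0.001 -0.002] 51.32747911533845
the job is handed in; nothing more can be done
None
```

The rattling tin is `tin_left`. I handed the job in at about 17.7 s with the arm holding it level over the middle of the grey banding wheel.

- **Finding the rattle:** I lifted `tin_left` first and tipped it end-down both ways. Back on the level, its moment followed the end last tipped down: about +0.06, −0.04, +0.05, −0.09 and +0.06 N m. That fits a ball rolling to that end. The second reading was weaker than the stated 0.08 N m, so I repeated the tips. I never lifted the other two tins, so I had no quiet tin to compare against.
- **Last checks:** the tin's centre was within about 3 mm of the wheel's centre. Its underside was at about 161 mm, so roughly 91 mm above the wheel head. Tool tilt was under 0.001 rad, although the depth picture showed the tin's top edge about 1.5 mm lower at one end. The arm was still and the grip held at 51.3 mm.
- **Surroundings:** in the last pictures the other two tins, both bowls, the cup and the turquoise look-alike were where they started. The cup was mostly hidden by the arm in the top view but clear in the side view.

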